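# Mount a spool on the thread winder

### The job

Mount the cream spool on the thread winder: lay it on the two steel cradle rods, lengthwise between the black drive disc and the tailstock's nose, and let go of it. Then wind the tailstock up with the black knob on top of it, so that the sprung nose clamps the spool against the drive disc and its quill is pushed about half-way in (to the red ring), never hard against its stop, which would crack the spool. Leave the other spools and the plum cone where they are.

Things in the scene. Friction and masses are not known exactly. Their poses are not given: they have to be found in the camera images.
- cream_center (a point): Middle of the cream spool, half-way along its axis. The spool is 60 long: cream thread 29.6 in diameter between two white end flanges 36 in diameter and 8 thick; 50 g. It starts lying in one of the three beds of a wooden tray, its axis 28 above the ironing top; the beds are 78 apart. The point's z axis runs along the spool's axis (both ends are alike).
- cradle (a point): Point on the winder's winding axis, 54 above the ironing top, where the middle of the mounted spool comes. y axis: the winding axis, pointing from drive disc to tailstock; x across, away from the robot; z up. The winder is fixed, its base 96 across and 284 long. Its white motor housing begins 48 from this point on the disc side and is 97 high.
- rods_end (a point): Tailstock-side end of the two cradle rods, between them at the height of their tops (38 above the ironing top). Parallel steel rods 8 in diameter, centre lines 20 apart, running along the winding axis from here 92 to the housing, under the drive disc. The spool's flanges rest on them, which centres it on the axis; it slides along them with less than 1 N.
- drive_disc: Rubber-faced black drive disc of the winder, 30 in diameter, fixed. Its origin is the centre of the face that the spool is clamped against, 30 from the cradle point; axes as the cradle's.
- carriage: Tailstock: white block, 58 across, 46 along the axis, 80 high, sliding on a rail. Origin: middle of the block, at ironing-top height; axes as the cradle's. The knob on top moves it by pinion and rack, 14 mm per radian, clockwise from above towards the disc. The drive is stiff (about 0.25 N m at the knob, even all along) and stays where left. Each N on the nose adds 0.014 N m at the knob.
- quill_collar (a point): Mouth of the steel collar on the tailstock, on the winding axis, axes as the cradle's. A sprung quill 11 in diameter stands out of it towards the disc. It gives 7.5 up to its stop and pushes back with 4.5 N as soon as it gives and 1.6 N more per mm: 10.5 N half-way in, where its red ring has just sunk in the collar, 16.5 N at the stop. Rides with the tailstock.
- knob_grip (a point): Middle of the black ribbed round feed knob on the tailstock, 40 in diameter and 30 high (underside 88, top 118 above the ironing top); the block's top is 80 high, with a collar 24 in diameter up to the knob. The knob turns about the vertical and rides along with the tailstock as it turns. It can turn clockwise at least 3 rad from where it starts.
- nose_zone (a point): Point on the tailstock half-way along where the face of its nose can be, axes as the cradle's. The nose, rubber-faced and 26 in diameter, is screwed on the quill's end; how far it is screwed out differs from time to time and is not measured. Uncompressed, its face lies up to 7 either side of this point, along the axis. At the start it stands 75 to 96 from the drive disc.
- pink_center (a point): Middle of the pink spool lying in another bed of the tray, 33 in diameter, 52 long; z along its axis. Bystander.
- rose_center (a point): Middle of the small crimson spool lying in another bed of the tray, 33 in diameter, 46 long; z along its axis. Bystander.
- tray: Fixed beech tray for spools, 232 by 82; origin at the middle of its underside. Its board is 8 thick, with end lips 16 high along the long sides. The three beds lie side by side along the tray's x axis, at -78, 0 and 78; each is a pair of dowels 8 in diameter and 20 apart, tops 12 high, running along y, as the spools in them.
- plum_cone: Plum-coloured thread cone, 41 in diameter, 75 high; origin at the middle of its underside. Bystander.
There are look-alikes about, which are no part of the job. What is shaped like the part that bears cream_center but orange, turquoise or yellow is not meant.

How it is judged:
By the outcome, as a careful person would: the job done as asked, in the order asked, and still so for the second after the job is handed in, with the robot touching nothing.
It also fails if it takes over 64 s, if anything falls off the work surface, if the arm or the gripper's body presses on something with over 40 N, if the wrist force passes 120 N, or if a joint passes its speed limit or range.

### The arm

A 7-joint arm with a two-finger parallel gripper is mounted at the origin on a cart in front of the work surface, level with it; the furniture and walls round the work are solid. World frame = base frame: x ahead of the robot, y to its left, z up, the work surface at z = 0. Lengths are in m, angles in rad, forces in N, time in s.
With the tool pointing down it reaches from about 0.425 to 0.825 m from the base axis. Payload 3.6 kg.
Tool frame: the origin (TCP) lies where the fingers leave the gripper's body, on its centre line; the fingertips stand 73 mm ahead of it and the grasp point (between the pads) lies 54 mm ahead of it; z points along the fingers, y is the line along which they close (so a half turn about z gives the same grasp; the last joint's range is limited). The gripper opens to 85 mm and grips with 20 to 120 N. Pads are 22 mm wide; open, the fingers measure 114 mm over their backs; the gripper's body (76 mm by 85 mm) begins 54 mm behind the grasp point. The pads swing forward as they close: fully open they stand 13 mm farther back than shut.
Start: joints at [1.133, 0.615, -0.013, 1.423, 0.008, 1.103, -0.04], TCP at [0.26, -0.596, 0.304] pointing down, gripper open.
Joint ranges: [-3.12, 3.12], [-0.3, 2.06], [-1.34, 1.32], [0.26, 2.42], [-1.36, 4.5], [0.01, 1.98], [-2.84, 2.84]. Speed limits (rad/s): [2.79, 2.79, 3.14, 3.14, 3.14, 3.14, 3.14].

### API

Orientations are given as a unit quaternion [x, y, z, w].
In Python, from station import arm, snapshot, camera_info, ticket gives the robot as it stands. Calls block until the motion is done:
- arm.movep(position, orientation): joint-space move of the TCP to a pose.
- arm.line_to(position, velocity=0.15, ori=None): straight line of the TCP; ori=None keeps the orientation; velocity is the mean speed in m/s.
- arm.move_j(angles): joint-space move.
- arm.move_gripper(opening, effort=None): opening from 0.0 (shut) to 1.0 (fully open); effort is the grip in N (None keeps the last); returns when the fingers have stopped.
- arm.pause(seconds).
- arm.ik(position, orientation): joint angles nearest the present ones, or None.
- snapshot(name): name is "side" or "top" or "wrist"; returns the picture (400x640x3 uint8, blue, green, red); there is no depth.
- camera_info(name): a dict with "fx", "fy", "cx", "cy" (pixels), "R" (3x3) and "t" (3): a world point X has camera coordinates R X + t; the wrist camera has in their place "T_tool_cam" (4x4, takes a point from camera to tool coordinates, whose origin is the TCP and whose axes are the flange's). Camera axes: x right, y down, z forward; pixel columns grow to the right and rows downward; lengths in m; the calibration is good to about 2 mm. A picture is of the moment at which its call begins: read the wrist's pose just before it. camera_info takes no time and is no camera call.
A pose or a line that the arm cannot do raises arm.MotionError and nothing moves.
- ticket.finish_job(): hands the job in; it is judged then, once.
Readings, each from a call of its own:
- arm.read_time(): time.
- arm.read_joint_positions(): joint angles.
- arm.read_dq(): joint speeds.
- arm.read_effort(): joint torques, N m.
- arm.read_tool_pos(): TCP position.
- arm.read_eef_rot(): TCP orientation.
- arm.read_ft_force(): force on the tool from outside, world axes, zero at the start.
- arm.read_wrist_torque(): the same for the moment, N m.
- arm.read_opening(): opening from 0.0 (shut) to 1.0 (fully open).
- arm.read_finger_force(): force on a finger pad.
Only numpy, scipy, OpenCV 4.12 (cv2) and the standard library are available. Lean on these libraries where they do the work, as an engineer would, in place of code of your own. Each camera call takes 0.05 s, during which the arm holds its last target. There are 200 camera calls.

## Working session

There is one attempt and no reset: what is moved stays moved. The work goes in short steps, each a Python script; the robot and the scene stay as the last script left them, time stands still between calls to the robot, and variables do not carry over. Pictures are saved under pics/ and viewed, at most 10 in all, crops included, and the job is handed in when it is done.

```bash
ls; mkdir -p pics; python3 - <<'E'
from station import arm, snapshot, camera_info
import cv2,numpy as np
for n in("top","side"):
    cv2.imwrite(f"pics/{n}0.png",snapshot(n)); c=camera_info(n); print(n,c)
print(camera_info("wrist")); print(arm.read_time(),arm.read_tool_pos(),arm.read_eef_rot())
E
```

```text
pics
top {'fx': 367.19058316333707, 'fy': 367.19058316333707, 'cx': 328.3874697552528, 'cy': 207.12053717369622, 'R': array([[ 0.02906951, -0.99908014, -0.03152527],
       [-0.99654278, -0.02651116, -0.07873788],
       [ 0.07782968,  0.03370515, -0.99639676]]), 't': array([0.04884672, 0.48432657, 1.23890941])}
side {'fx': 362.7232062290334, 'fy': 362.7232062290334, 'cx': 312.7365829585155, 'cy': 191.87773572316092, 'R': array([[-0.83370475, -0.55175912, -0.02232169],
       [-0.34941081,  0.55839638, -0.75239987],
       [ 0.42760784, -0.61947991, -0.65832832]]), 't': array([0.43325732, 0.23091925, 0.91514967])}
{'fx': 301.81171440932076, 'fy': 301.81171440932076, 'cx': 325.87101818668225, 'cy': 199.00904977870067, 'T_tool_cam': array([[ 1.69889839e-03, -9.48123640e-01, -3.17897275e-01,
         8.13768904e-02],
       [ 9.99998222e-01,  1.87111573e-03, -2.36408723e-04,
         3.09163162e-04],
       [ 8.18967290e-04, -3.17896308e-01,  9.48125133e-01,
        -7.02690033e-02],
       [ 0.00000000e+00,  0.00000000e+00,  0.00000000e+00,
         1.00000000e+00]])}
0.1 [ 0.25999137 -0.59516776  0.30284167] [ 9.78863523e-01  2.04511188e-01 -2.35801482e-04 -1.14978999e-03]
```

View pics/top0.png

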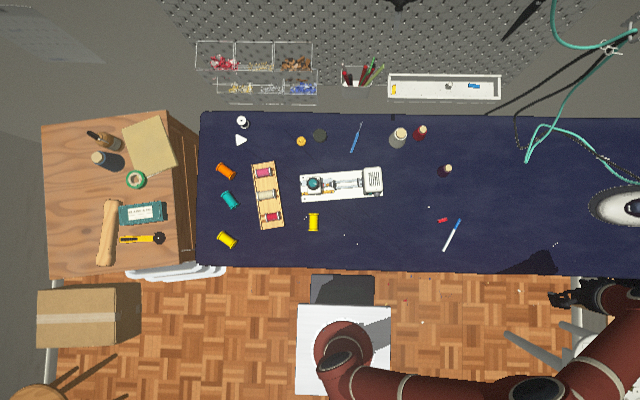

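View pics/side0.png

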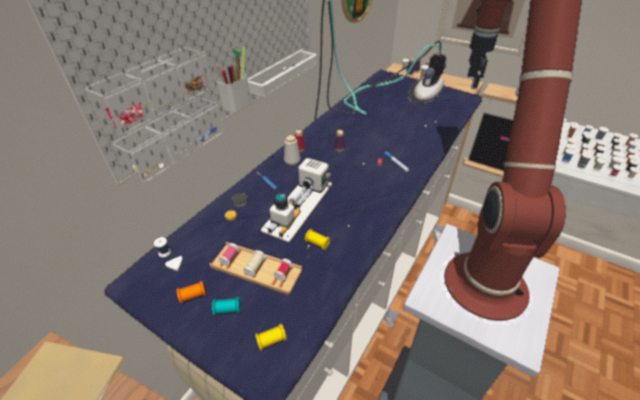

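The top view shows the tray at about (267,195), with the pink spool at (264,172), cream (266,195) and crimson (270,217). The winder's housing is at (372,180), the tailstock knob at (314,185). The orange (226,171), turquoise (230,200) and yellow (227,240; 313,222) spools outside the tray are look-alikes. The middle tray spool fits cream. I'll confirm with an enlarged crop.

```bash
cat > h.py <<'E'
from station import arm, snapshot, camera_info, ticket
import cv2,numpy as np
from scipy.spatial.transform import Rotation as Ro
def cam(n):
    c=camera_info(n); 
    if n=="wrist":
        T=np.eye(4);T[:3,:3]=Ro.from_quat(arm.read_eef_rot()).as_matrix();T[:3,3]=arm.read_tool_pos()
        M=np.linalg.inv(T@c["T_tool_cam"]); c["R"],c["t"]=M[:3,:3],M[:3,3]
    return c
def ray(c,uv,z):
    d=c["R"].T@np.array([(uv[0]-c["cx"])/c["fx"],(uv[1]-c["cy"])/c["fy"],1]); o=-c["R"].T@c["t"]
    return o+d*(z-o[2])/d[2]
def proj(c,X):
    p=c["R"]@np.asarray(X)+c["t"]; return np.array([c["cx"]+c["fx"]*p[0]/p[2],c["cy"]+c["fy"]*p[1]/p[2]])
def down(yaw):  # closing (tool y) direction at angle yaw from world x... tool z down
    y=np.array([np.cos(yaw),np.sin(yaw),0]); z=np.array([0,0,-1.]); x=np.cross(y,z)
    return Ro.from_matrix(np.c_[x,y,z]).as_quat()
E
python3 - <<'E'
from h import *
im=cv2.imread("pics/top0.png")[150:250,210:390]
cv2.imwrite("pics/crop.png",cv2.resize(im,None,fx=4.4,fy=4.4,interpolation=cv2.INTER_CUBIC))
c=cam("top")
for n,uv,z in [("cream",(267,195),.04),("pink",(264,172),.04),("rose",(270,217),.04),("knob",(314,185),.118),("hous",(373,180),.097)]: print(n,ray(c,uv,z))
E
```

```text
cream [0.51697411 0.2715803  0.04      ]
pink [0.59571415 0.28523708 0.04      ]
rose [0.44243946 0.25820725 0.04      ]
knob [0.54440811 0.10678866 0.118     ]
hous [ 0.56824673 -0.08158785  0.097     ]
```

View pics/crop.png

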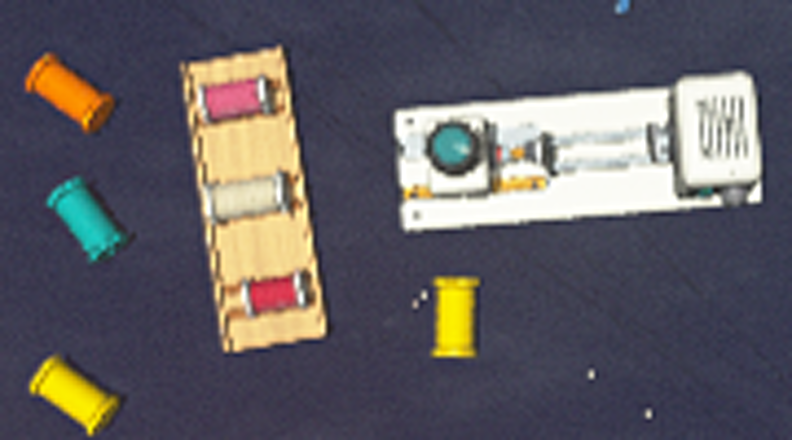

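The crop shows cream confirmed in the middle bed at crop (248,195), flanked by pink (236,98) and crimson (276,293). The nose is near crop (545,150) and the disc near (655,142). Next, wrist views of both.

```bash
python3 - <<'E'
from h import *
arm.movep([.55,.035,.24],down(np.deg2rad(-85)))
arm.pause(.2)
c=cam("wrist"); np.save("cw.npy",np.c_[c["R"],c["t"]]); im=snapshot("wrist"); cv2.imwrite("pics/w1.png",im)
arm.movep([.515,.27,.22],down(np.deg2rad(10)))
arm.pause(.2)
c=cam("wrist"); np.save("ct.npy",np.c_[c["R"],c["t"]]); im=snapshot("wrist"); cv2.imwrite("pics/t1.png",im)
print(arm.read_time(),arm.read_joint_positions())
E
```

```text
4.0167 [-0.20459488  0.64856474 -0.50792869  1.71854606  0.39337616  0.87761496
 -0.70987231]
```

View pics/w1.png

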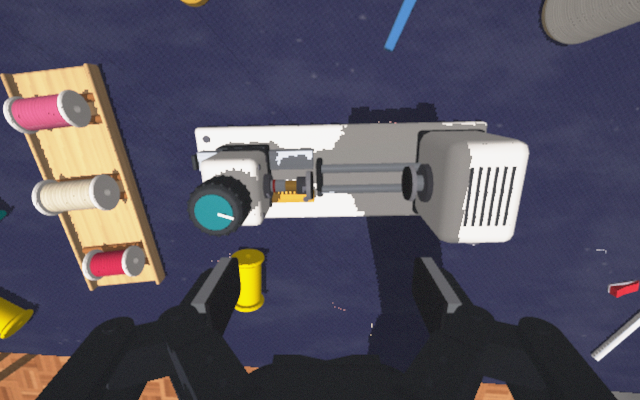

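View pics/t1.png

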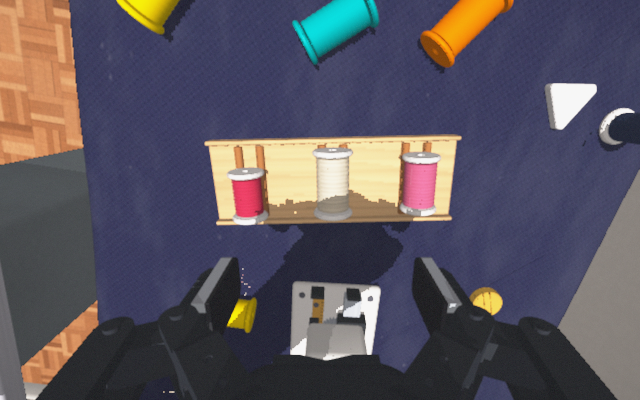

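The winder wrist view shows the knob top at (218,210), nose near (307,185), disc face at about (405,183), and rods from (318,165) and (318,188). The tray view shows cream's flanges at (333,153) and (333,213). I'll zoom in on both for exact pixels.

```bash
python3 - <<'E'
import cv2,numpy as np
a=cv2.resize(cv2.imread("pics/w1.png")[140:235,185:445],None,fx=3,fy=3,interpolation=cv2.INTER_CUBIC)
b=cv2.resize(cv2.imread("pics/t1.png")[135:230,205:465],None,fx=3,fy=3,interpolation=cv2.INTER_CUBIC)
cv2.imwrite("pics/z.png",np.r_[a,b])
E
```

```text
(no output)
```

View pics/z.png

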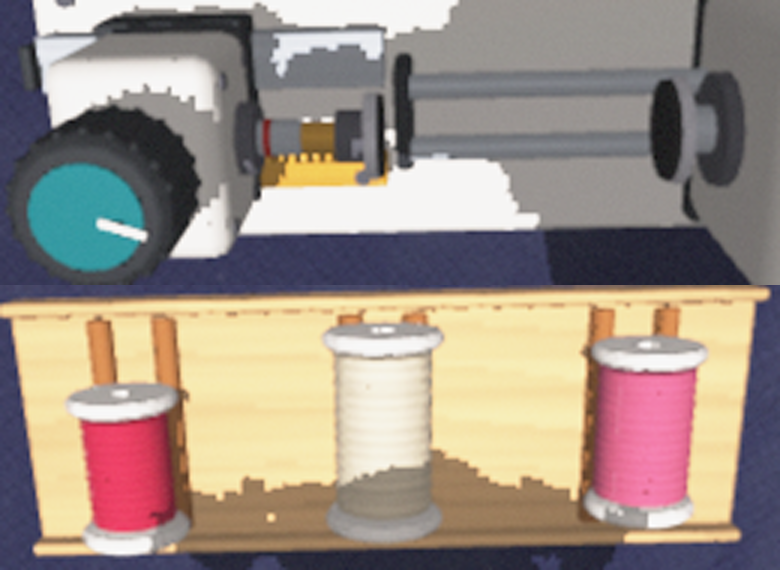

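```bash
cat > m.py <<'E'
from h import *
c=camera_info("wrist")
def C(f): m=np.load(f); return dict(fx=c["fx"],fy=c["fy"],cx=c["cx"],cy=c["cy"],R=m[:,:3],t=m[:,3])
W,T=C("cw.npy"),C("ct.npy")
w=lambda x,y,z:ray(W,(185+x/3,140+y/3),z)
t=lambda x,y,z:ray(T,(205+x/3,135+(y-285)/3),z)
E
python3 - <<'E'
from m import *
print("camW",-W["R"].T@W["t"])
print("cream near",t(383,329,.028),"far",t(383,541,.046), "near top",t(383,325,.046))
print("rose far",t(136,552,.0445),"near",t(125,393,.028)); print("pink near",t(649,344,.028),"far",t(638,527,.0445))
for n,p in dict(knob=(86,217,.118),disc=(667,131,.054),nosetop=(378,93,.067),nosebot=(376,181,.041),nosemid=(384,137,.054),ring=(265,137,.0595),mouth=(256,137,.0595),rodUa=(410,79,.037),rodLa=(412,142,.037),rodUb=(650,78,.037),rodLb=(650,144,.037)).items(): print(n,w(*p))
E
```

```text
camW [0.63133251 0.0409014  0.31028181]
cream near [0.5148742 0.3072    0.028    ] far [0.5250051  0.24926383 0.046     ] near top [0.51377554 0.3110916  0.046     ]
rose far [0.45415201 0.23273588 0.0445    ] near [0.44299368 0.27543937 0.028     ]
pink near [0.59191394 0.31619034 0.028     ] far [0.59760573 0.26575339 0.0445    ]
knob [0.55078679 0.110763   0.118     ]
disc [ 0.56616467 -0.03670085  0.054     ]
nosetop [0.57320518 0.04822683 0.067     ]
nosebot [0.538727   0.04759813 0.041     ]
nosemid [0.55704533 0.04590586 0.054     ]
ring [0.55563106 0.07992754 0.0595    ]
mouth [0.55540351 0.08250894 0.0595    ]
rodUa [0.57128881 0.03965436 0.037     ]
rodLa [0.55126145 0.03735066 0.037     ]
rodUb [ 0.57806853 -0.03372708  0.037     ]
rodLb [ 0.55718115 -0.03725817  0.037     ]
```

```bash
cat >> m.py <<'E'
th=np.deg2rad(5.6); ax=np.array([-np.sin(th),np.cos(th),0]); disc=np.array([.5663,-.0367,0])
E
python3 - <<'E'
from m import *
q=down(np.deg2rad(9.9)); p=np.array([.520,.278,0]); Z=lambda z:np.array([0,0,z])
arm.move_gripper(.6,30)
arm.movep(p+Z(.15),q); arm.line_to(p+Z(.089),.1)
arm.move_gripper(0,30); print("open",arm.read_opening(),arm.read_finger_force(),arm.read_ft_force())
arm.line_to(p+Z(.22),.15); print(arm.read_opening(),arm.read_ft_force())
q=down(th); b=disc+.036*ax
arm.movep(b+Z(.22),q); arm.line_to(b+Z(.130),.15); arm.pause(.2); f0=arm.read_ft_force()
arm.line_to(b+Z(.115),.03); arm.pause(.2); print(f0,arm.read_ft_force(),arm.read_tool_pos(),b,arm.read_opening(),arm.read_time())
cv2.imwrite("pics/p.png",snapshot("wrist")); cv2.imwrite("pics/ps.png",snapshot("side"))
E
```

```text
open 0.3353307411551 30.835132598876953 [-1.07645064  0.43513446  3.29150699]
0.329230256847371 [ 0.07831073 -0.85354902 -1.77678979]
[ 0.0839903   1.18392214 -0.94270033] [-2.07281279 -0.15501985  8.4128229 ] [ 0.56283463 -0.00087678  0.11573778] [ 0.56278702 -0.00087181  0.        ] 0.3376922128663852 9.825
```

```bash
python3 - <<'E'
from m import *
arm.move_gripper(.6,30)
p=arm.read_tool_pos(); arm.line_to([p[0],p[1],.2],.1)
arm.movep([.55,.035,.24],down(np.deg2rad(-85))); arm.pause(.2)
c=cam("wrist"); np.save("cw2.npy",np.c_[c["R"],c["t"]]); im=snapshot("wrist"); cv2.imwrite("pics/w2.png",im)
cv2.imwrite("pics/w2z.png",cv2.resize(im[140:235,185:445],None,fx=3,fy=3,interpolation=cv2.INTER_CUBIC))
print(arm.read_time())
E
```

```text
12.7083
```

View pics/w2z.png

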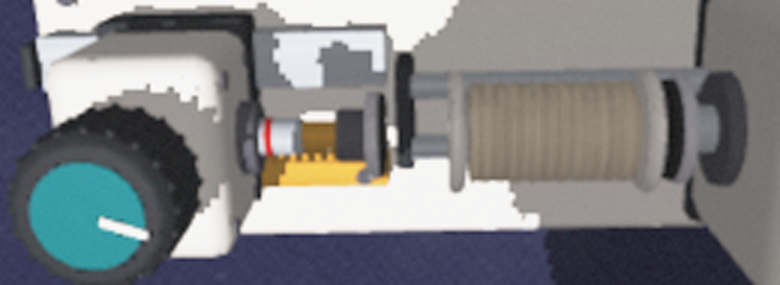

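The spool lies on the rods between disc and nose (flanges at crop x≈457 and 652); the nose face is at about (383,137) and the red ring at (266,137) stands out of the collar. The gap between spool and nose comes to about 24 mm, so I need roughly 2.0 rad. I'll wind in stages and watch the torque.

```bash
cat >> m.py <<'E'
K0=np.array([.5512,.1108,.160]); Y0=np.deg2rad(60)
def turn(phi,v=.010): arm.line_to(K0-ax*.014*phi,v,ori=down(Y0-phi))
E
python3 - <<'E'
from m import *
arm.move_gripper(.75,80)
arm.movep(K0+[0,0,.06],down(Y0)); print(arm.read_joint_positions(),arm.ik(K0-ax*.03,down(Y0-2.3)))
arm.line_to(K0,.1); arm.pause(.2); print(arm.read_ft_force(),arm.read_wrist_torque())
arm.move_gripper(0,80); arm.pause(.2); print(arm.read_opening(),arm.read_ft_force(),arm.read_wrist_torque())
for ph in (.3,.6,.9,1.2,1.5):
    turn(ph); print(ph,arm.read_ft_force().round(1),arm.read_wrist_torque().round(3),arm.read_opening(),round(arm.read_time(),1))
    cv2.imwrite(f"pics/k{ph}.png",snapshot("wrist"))
np.save("ck.npy",np.c_[cam("wrist")["R"],cam("wrist")["t"]])
E
```

```text
[ 0.22773364  0.68557453 -0.75981589  1.76878028  0.57814476  0.92482218
  0.26543469] [-0.11333616  0.65967963 -0.11036854  1.83823076  0.11182604  0.64965106
 -1.54266598]
[-0.49231064 -0.30013912  0.11769987] [ 0.00233879 -0.07951885 -0.0311463 ]
0.44567772167264774 [-0.65804634  0.5082928   5.814863  ] [ 0.01675541  0.1342347  -0.04933137]
0.3 [-1.1  0.2  6.8] [ 0.008  0.192 -0.223] 0.44353808631035146 16.7
0.6 [-0.4  0.4  6.5] [-0.033  0.142 -0.197] 0.4448620827721069 17.3
0.9 [-0.6  0.3  6.4] [ 0.016  0.169 -0.23 ] 0.44534571485064806 17.9
1.2 [-1.2  0.3  6.6] [ 0.07   0.152 -0.122] 0.4409935784210378 18.6
1.5 [-0.5  0.6  7.5] [ 0.126  0.191 -0.203] 0.44578746094523447 19.2
```

```bash
python3 - <<'E'
import cv2,numpy as np
from h import *
a=cv2.imread("pics/k1.5.png"); cv2.imwrite("pics/s2.png",snapshot("side"))
s=lambda f:cv2.resize(cv2.imread(f)[150:245,250:345],None,fx=2.1,fy=2.1,interpolation=cv2.INTER_CUBIC)
cv2.imwrite("pics/v.png",np.c_[a[:400],np.r_[s("pics/ps.png"),s("pics/s2.png"),][:400]] if 0 else np.r_[np.c_[a[:398],np.zeros((398,0,3),np.uint8)],np.c_[s("pics/ps.png"),s("pics/s2.png"),np.zeros((199,242,3),np.uint8)][:, :640]])
E
```

```text
Traceback (most recent call last):
ValueError: all the input array dimensions except for the concatenation axis must match exactly, but along dimension 1, the array at index 0 has size 640 and the array at index 1 has size 0
```

```bash
python3 - <<'E'
import cv2,numpy as np
a=cv2.imread("pics/k1.5.png")
s=lambda f:cv2.resize(cv2.imread(f)[150:245,250:345],(320,200),interpolation=cv2.INTER_CUBIC)
cv2.imwrite("pics/v.png",np.r_[a,np.c_[s("pics/ps.png"),s("pics/s2.png")]])
E
```

```text
Traceback (most recent call last):
ValueError: all the input array dimensions except for the concatenation axis must match exactly, but along dimension 1, the array at index 0 has size 640 and the array at index 1 has size 320
```

```bash
python3 - <<'E'
import cv2,numpy as np
a=cv2.imread("pics/k1.5.png")
s=lambda f:cv2.resize(cv2.imread(f)[150:245,250:345],(320,200),interpolation=cv2.INTER_CUBIC)
cv2.imwrite("pics/v.png",np.vstack([a,np.hstack([s("pics/ps.png"),s("pics/s2.png")])]))
E
```

```text
(no output)
```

View pics/v.png

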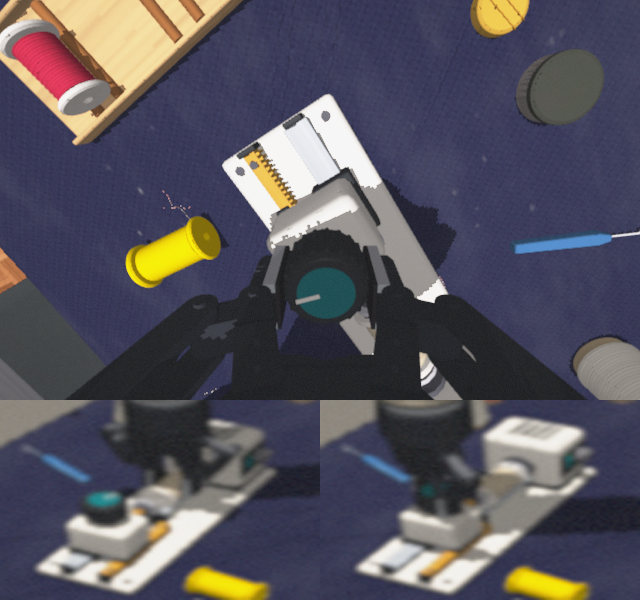

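The wrist view shows the knob held between the pads, teal cap at (325,293), and the tailstock slid up its rail. The side crops (before/after) confirm it has moved toward the spool. I'll go on in small steps with averaged torque.

```bash
cat >> m.py <<'E'
def avg(n=25):
    L=[]
    for _ in range(n): L.append(np.r_[arm.read_wrist_torque()[2],arm.read_effort()[6],arm.read_ft_force()]); arm.pause(.01)
    return np.mean(L,0).round(3),np.std(L,0)[:2].round(3)
E
python3 - <<'E'
from m import *
print(avg())
for ph in np.arange(1.55,1.91,.05):
    turn(ph,.006); print(round(ph,2),*avg(),round(arm.read_time(),1))
E
```

```text
(array([-0.168,  0.166, -1.135,  0.394,  6.936]), array([0.029, 0.001]))
1.55 [-0.138  0.137 -1.002  0.453  6.81 ] [0.025 0.001] 20.0
1.6 [-0.107  0.119 -1.016  0.463  6.912] [0.029 0.001] 20.4
1.65 [-0.095  0.104 -0.886  0.545  6.951] [0.03  0.001] 20.9
1.7 [-0.094  0.09  -0.959  0.575  6.855] [0.032 0.001] 21.4
1.75 [-0.081  0.076 -1.024  0.551  6.946] [0.027 0.001] 21.9
1.8 [-0.054  0.062 -0.864  0.406  6.874] [0.035 0.001] 22.3
1.85 [-0.032  0.047 -1.052  0.476  6.905] [0.03  0.001] 22.8
1.9 [-0.04   0.032 -0.823  0.64   6.961] [0.04  0.001] 23.3
```

```bash
python3 - <<'E'
from m import *
cv2.imwrite("pics/k1.9.png",snapshot("wrist"))
for k in ("0.3","0.6","0.9","1.2","1.5","1.9"):
    im=cv2.imread(f"pics/k{k}.png")[262:325,290:362].astype(int)
    b,g,r=im[...,0],im[...,1],im[...,2]
    teal=(g>r+25)&(g>45); w=(abs(g-r)<25)&(r>90)
    ty,tx=np.where(teal); H=cv2.convexHull(np.c_[tx,ty].astype(np.int32)); m=np.zeros(teal.shape,np.uint8); cv2.fillConvexPoly(m,H,1)
    wy,wx=np.where(w&(m>0)); 
    d=np.linalg.eigh(np.cov(wx,wy))[1][:,1]
    print(k,"teal",tx.min()+290,tx.max()+290,ty.min()+262,ty.max()+262,"white",wx.mean().round(1)+290,wy.mean().round(1)+262,len(wx),np.degrees(np.arctan(d[1]/d[0])).round(1))
E
```

```text
0.3 teal 297 355 267 317 white 308.5 298.4 111 -13.8
0.6 teal 296 355 268 318 white 308.4 298.5 113 -14.3
0.9 teal 296 355 268 318 white 308.5 298.5 114 -14.7
1.2 teal 296 355 268 318 white 308.5 298.5 113 -14.2
1.5 teal 296 355 268 318 white 308.5 298.6 113 -13.8
1.9 teal 297 355 268 318 white 308.5 298.6 110 -14.4
```

No slip: the knob follows the gripper exactly. I'll release and inspect from above.

```bash
python3 - <<'E'
from m import *
arm.move_gripper(.75,80); p=arm.read_tool_pos(); arm.line_to([p[0],p[1],.23],.2)
arm.movep([.55,.055,.20],down(np.deg2rad(-85))); arm.pause(.2)
c=cam("wrist"); np.save("cw3.npy",np.c_[c["R"],c["t"]]); im=snapshot("wrist"); cv2.imwrite("pics/w3.png",im)
for P in (disc+[0,0,.054],disc+ax*.06+[0,0,.054],disc+ax*.1+[0,0,.054]): print(proj(c,P))
cv2.imwrite("pics/w3z.png",cv2.resize(im[110:235,200:400],None,fx=4,fy=4,interpolation=cv2.INTER_CUBIC))
print(arm.read_time())
E
```

```text
[448.91192735 200.75592193]
[369.67414379 201.20290422]
[316.93082878 201.50043056]
24.9833
```

View pics/w3z.png

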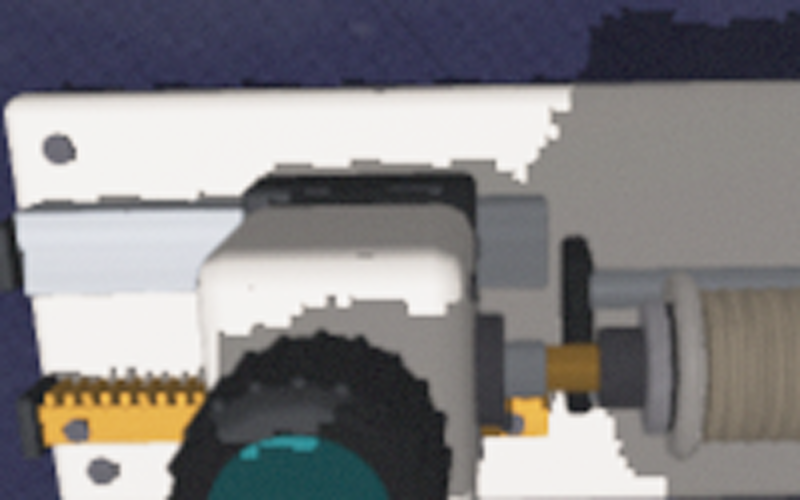

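The nose sits against the spool's flange (crop x≈645–700), and the red ring no longer shows at the collar mouth (≈503). Only steel (503–545) and brass (545–600) are visible. To quantify the compression I'll compare the steel/brass and brass/nose edges before and after.

```bash
cat > prof.py <<'E'
from m import *
def prof(img,cf,s0,s1,z=.0585,off=(-2,2)):
    c=C(cf); im=cv2.imread(img).astype(np.float32); s=np.arange(s0,s1,.00025)
    out=0
    for o in np.linspace(off[0],off[1],5):
        n=np.array([np.cos(th),np.sin(th),0])*o*1e-3
        p=np.array([proj(c,disc+ax*k+n+[-.006,0,z]+ax*0) for k in s]).astype(np.float32)
        out=out+cv2.remap(im,p[:,:1],p[:,1:],cv2.INTER_LINEAR)[:,0]/5
    return s*1e3,out
E
python3 - <<'E'
from prof import *
for img,cf,a,b in (("pics/w1.png","cw.npy",.085,.124),("pics/w2.png","cw2.npy",.085,.124),("pics/w3.png","cw3.npy",.060,.1)):
    s,o=prof(img,cf,a,b)
    print(img); print(" ".join(f"{k:.1f}:{int(v[0])},{int(v[1])},{int(v[2])}" for k,v in zip(s[::3],o[::3])))
    c=C(cf); print("px mid",proj(c,disc+ax*(a+b)/2+[-.006,0,.0585]))
E
```

```text
pics/w1.png
85.0:95,92,94 85.8:128,123,125 86.5:135,130,132 87.3:134,130,132 88.0:129,128,133 88.8:112,122,135 89.5:83,110,127 90.3:86,113,129 91.0:92,120,137 91.8:89,118,135 92.5:79,108,125 93.3:71,101,118 94.0:71,103,119 94.8:71,102,119 95.5:71,102,119 96.3:69,106,127 97.0:65,115,142 97.8:66,135,173 98.5:72,161,205 99.3:76,171,214 100.0:67,148,192 100.8:57,122,156 101.5:65,144,187 102.3:79,172,213 103.0:82,173,214 103.8:71,146,186 104.5:61,128,164 105.3:70,153,197 106.0:88,184,223 106.8:92,176,214 107.5:80,139,170 108.3:78,140,173 109.0:89,167,203 109.8:94,182,215 110.5:87,162,200 111.3:73,120,147 112.0:74,120,150 112.8:76,126,157 113.5:71,113,141 114.3:65,97,120 115.0:60,90,115 115.8:55,87,120 116.5:46,83,128 117.3:54,82,117 118.0:64,74,89 118.8:66,64,68 119.5:62,57,59 120.3:60,56,57 121.0:70,65,66 121.8:85,78,79 122.5:90,83,84 123.3:86,80,81
px mid [287.78024122 192.63519127]
pics/w2.png
85.0:97,94,96 85.8:129,123,126 86.5:137,131,134 87.3:137,132,134 88.0:131,129,133 88.8:112,119,130 89.5:87,107,123 90.3:73,101,119 91.0:72,101,119 91.8:71,101,118 92.5:72,100,117 93.3:72,101,119 
[... 880 characters left out ...]
1,78,80 68.2:85,83,85 69.0:86,84,86 69.8:86,84,87 70.5:86,84,87 71.3:86,84,87 72.0:87,85,87 72.8:89,87,89 73.5:101,100,102 74.3:119,119,120 75.0:135,135,138 75.8:146,147,150 76.5:126,128,130 77.3:89,89,91 78.0:71,71,72 78.8:70,69,71 79.5:70,69,71 80.3:75,76,77 81.0:127,130,134 81.8:196,200,204 82.5:226,229,233 83.3:207,211,215 84.0:154,165,176 84.8:89,132,159 85.5:69,136,174 86.3:79,157,198 87.0:83,166,207 87.8:82,164,205 88.5:82,161,202 89.3:84,157,197 90.0:88,155,193 90.8:86,143,180 91.5:70,106,132 92.3:62,80,96 93.0:61,64,70 93.8:61,56,57 94.5:62,57,58 95.3:61,56,57 96.0:62,57,58 96.8:61,57,58 97.5:65,61,62 98.3:81,80,82 99.0:101,103,106 99.8:114,116,119
px mid [342.73890805 210.82686281]
```

```bash
python3 - <<'E'
from m import *
for img,cf,r,a,b in (("w2","cw2.npy",185,262,320),("w3","cw3.npy",202,316,380)):
    im=cv2.imread(f"pics/{img}.png")[r-1:r+2,a:b].mean(0); c=C(cf); print(img,"cam",(-c["R"].T@c["t"]).round(4))
    print(" ".join(f"{u}|{(ray(c,(u,r),.0585)-disc)@ax*1e3:.1f}:{int(v[0])},{int(v[1])},{int(v[2])}" for u,v in zip(range(a,b),im)))
E
```

```text
w2 cam [0.6312 0.0414 0.3099]
262|127.5:113,116,118 263|126.6:91,89,92 264|125.8:71,65,67 265|124.9:72,66,67 266|124.0:72,67,67 267|123.2:87,80,81 268|122.3:93,84,87 269|121.4:80,74,74 270|120.6:80,75,76 271|119.7:202,194,190 272|118.8:192,186,222 273|118.0:103,103,223 274|117.1:41,48,224 275|116.3:197,190,222 276|115.4:228,223,220 277|114.5:229,223,221 278|113.7:228,222,219 279|112.8:228,222,220 280|111.9:228,222,220 281|111.1:228,222,219 282|110.2:179,171,168 283|109.3:123,119,117 284|108.5:123,119,117 285|107.6:92,108,122 286|106.7:57,104,136 287|105.9:53,107,141 288|105.0:51,106,141 289|104.1:55,109,143 290|103.3:53,107,142 291|102.4:52,106,141 292|101.5:53,107,142 293|100.7:50,105,141 294|99.8:52,106,141 295|98.9:53,107,142 296|98.1:58,94,119 297|97.2:69,75,83 298|96.3:72,67,67 299|95.5:74,67,67 300|94.6:72,66,68 301|93.8:74,69,70 302|92.9:73,67,68 303|92.0:72,68,69 304|91.2:73,68,70 305|90.3:71,65,66 306|89.4:121,116,118 307|88.6:143,137,140 308|87.7:146,141,143 309|86.8:146,141,144 310|86.0:115,111,113 311|85.1:63,61,62 312|84.2:32,32,31 313|83.4:77,76,79 314|82.5:219,223,227 
[... 677 characters left out ...]
344|79.7:48,99,130 345|79.0:47,97,129 346|78.2:47,96,130 347|77.5:48,98,130 348|76.8:49,99,129 349|76.0:48,83,106 350|75.3:58,63,71 351|74.5:64,59,61 352|73.8:67,63,63 353|73.0:66,62,62 354|72.3:67,63,63 355|71.6:65,62,62 356|70.8:67,62,64 357|70.1:67,62,63 358|69.3:66,61,62 359|68.6:65,62,62 360|67.8:65,60,62 361|67.1:76,73,72 362|66.4:103,100,102 363|65.6:125,119,122 364|64.9:130,125,128 365|64.1:129,125,127 366|63.4:131,126,129 367|62.6:112,108,110 368|61.9:66,64,64 369|61.1:78,79,80 370|60.4:121,122,126 371|59.7:137,140,145 372|58.9:146,149,153 373|58.2:150,151,157 374|57.4:140,143,147 375|56.7:137,141,145 376|55.9:120,127,132 377|55.2:92,100,108 378|54.5:104,118,128 379|53.7:108,123,133
```

Edges on the winding axis moved 21.9 mm for 26.6 mm of carriage travel, and the mouth-to-brass distance shrank by 5.0 mm. The quill is therefore in by about 4.8 mm against a target of 3.75. It's clear of the stop but about 1 mm too far, so I'll back off 0.075 rad and re-measure the same way.

```bash
python3 - <<'E'
from m import *
G=lambda ph:K0-ax*.014*ph
arm.movep(G(1.9)+[0,0,.06],down(Y0-1.9)); arm.line_to(G(1.9),.1); arm.move_gripper(0,80); arm.pause(.2)
turn(1.825,.003); arm.pause(.3)
arm.move_gripper(.75,80); p=arm.read_tool_pos(); arm.line_to([p[0],p[1],.23],.2)
arm.movep([.55,.055,.20],down(np.deg2rad(-85))); arm.pause(.2)
c=cam("wrist"); np.save("cw4.npy",np.c_[c["R"],c["t"]]); cv2.imwrite("pics/w4.png",snapshot("wrist"))
r=202;a,b=316,374
for f in("w3","w4"):
    im=cv2.imread(f"pics/{f}.png")[r-1:r+2,a:b].mean(0); c=C("c"+f+".npy")
    print(f," ".join(f"{u}|{(ray(c,(u,r),.0585)-disc)@ax*1e3:.1f}:{int(v[0])},{int(v[2])}" for u,v in zip(range(a,b),im)))
print(arm.read_time())
E
```

```text
w3 316|100.5:114,120 317|99.8:107,114 318|99.1:86,88 319|98.3:68,66 320|97.6:66,61 321|96.8:66,62 322|96.1:66,62 323|95.3:65,61 324|94.6:63,60 325|93.8:70,66 326|93.1:102,96 327|92.4:115,108 328|91.6:114,108 329|90.9:115,108 330|90.1:114,108 331|89.4:114,108 332|88.6:113,107 333|87.9:113,107 334|87.2:113,107 335|86.4:113,106 336|85.7:85,115 337|84.9:51,125 338|84.2:48,129 339|83.4:48,132 340|82.7:46,129 341|82.0:47,130 342|81.2:47,130 343|80.5:47,131 344|79.7:48,130 345|79.0:47,129 346|78.2:47,130 347|77.5:48,130 348|76.8:49,129 349|76.0:48,106 350|75.3:58,71 351|74.5:64,61 352|73.8:67,63 353|73.0:66,62 354|72.3:67,63 355|71.6:65,62 356|70.8:67,64 357|70.1:67,63 358|69.3:66,62 359|68.6:65,62 360|67.8:65,62 361|67.1:76,72 362|66.4:103,102 363|65.6:125,122 364|64.9:130,128 365|64.1:129,127 366|63.4:131,129 367|62.6:112,110 368|61.9:66,64 369|61.1:78,80 370|60.4:121,126 371|59.7:137,145 372|58.9:146,153 373|58.2:150,157
w4 316|100.4:93,97 317|99.7:72,70 318|99.0:66,61 319|98.2:64,60 320|97.5:63,59 321|96.7:65,61 322|96.0:65,60 323|95.2:63,58 324|94.5:89,84 325|93.8:110,103 326|93.0:115,108 327|92.3:114,107 328|91.5:114,107 329|90.8:114,108 330|90.0:113,107 331|89.3:113,107 332|88.6:112,107 333|87.8:113,107 334|87.1:112,104 335|86.3:111,104 336|85.6:78,120 337|84.8:47,129 338|84.1:46,130 339|83.4:46,130 340|82.6:45,129 341|81.9:46,128 342|81.1:45,128 343|80.4:46,128 344|79.6:48,129 345|78.9:49,130 346|78.2:48,129 347|77.4:45,128 348|76.7:46,129 349|75.9:50,97 350|75.2:60,64 351|74.4:63,61 352|73.7:66,63 353|73.0:65,62 354|72.2:67,64 355|71.5:68,63 356|70.7:67,63 357|70.0:65,61 358|69.2:66,63 359|68.5:66,62 360|67.8:66,62 361|67.0:81,77 362|66.3:112,110 363|65.5:126,124 364|64.8:129,126 365|64.0:130,127 366|63.3:129,126 367|62.6:100,99 368|61.8:54,51 369|61.1:96,99 370|60.3:127,133 371|59.6:140,145 372|58.8:146,152 373|58.1:148,155
29.275
```

The mouth moved back 1.1 mm while the nose stayed put. 8.7 mm of steel now shows, against 8.9 mm beyond the ring, so the ring has just sunk and the quill is in about 3.8–3.9 mm. The spool is clamped and the robot is clear.

```bash
python3 -c "
from station import ticket
print(ticket.finish_job())"
```

```text
the job is handed in; nothing more can be done
None
```

The cream spool is mounted and clamped on the winder with the quill about half-way in (roughly 3.8 mm by camera measurement, after backing off from about 4.8 mm); the job was handed in at about 29 s, but no verdict came back.

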